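# Fill one tray of horse blanks and stack the emptied one

### The job

Make one full tray out of the two part-filled trays of wooden horse blanks: slide the emptier tray up to the fuller one, mouth to mouth with the lanes in line, and push its two blanks across until all six lie flat and wholly inside the fuller tray. Slide the blanks along the lanes, never lifting them, and let the fuller tray stay where it stands. Then set the emptied tray down, without dropping it, squarely and with its edges flush on top of the stack of empty trays, either way round, without shifting the stack, leaving everything else on the bench alone.

Things in the scene. Friction and masses are not known exactly. Their poses are not given: they have to be found in the camera images.
- full_tray_c (a point): Fuller tray, to be filled: wooden, 192 mm long (x), 138 wide (y), 30 high, about 0.25 kg; 6 mm floor, 8 mm side walls, 8 mm end wall at -x, open mouth at +x, and a 10 mm rib down the middle (y = 0) as high as the walls. Loose on the bench, two blanks in each lane, mouth towards the emptier tray. Point: the tray's centre on its rib, 15 mm above the underside; z up.
- full_tray_mouth (a point): Middle of the fuller tray's mouth edge at its floor's upper face, 96 mm from the centre along x; axes as the tray's. Walls and rib leave two lanes 56 mm wide and 184 mm long, their mid lines at y = +33 and -33 mm; over the last 16 mm at the mouth walls and rib taper thin, so the lanes flare.
- part_tray_c (a point): Emptier tray, same make and size, loose on the bench 25 to 65 mm from the fuller one, mouth (+x) towards it, a little offset and askew; one blank in each lane, 44 mm or more clear of its end wall. Slides on the bench with 1 to 3 N; once empty it can be lifted by the middle of its rib. Point: the tray's centre on its rib, 15 mm above the underside; z up.
- part_tray_mouth (a point): Middle of the emptier tray's mouth edge at its floor's upper face, 96 mm from the centre along x; axes as the tray's.
- stack_top_c (a point): Upper one of two empty trays of the same make and size, stacked on the bench: underside 30 mm above the bench, rim at 60 mm. A tray set on it rests on its rim, so that its point lies 30 mm above this one. Point: the tray's centre on its rib, 15 mm above the underside; z up.
- stack_low_c (a point): Lower empty tray of the stack, on the bench, same make and size. Point: the tray's centre on its rib, 15 mm above the underside; z up.
- blank1_c (a point): Horse blank, at the start in the fuller tray, nose to its end wall, lane on the tray's +y side: flat sawn horse of bare pine, 56 mm nose to tail (x, nose +x), 50 mm feet to back (y, back +y), 15 mm thick, 22 g, on its side, sliding easily. Point: middle of its outline, half-way up its thickness (7.5 mm over the tray floor).
- blank2_c (a point): Horse blank, at the start in the fuller tray, nose to its end wall, lane on the tray's +y side: flat sawn horse of bare pine, 56 mm nose to tail (x, nose +x), 50 mm feet to back (y, back +y), 15 mm thick, 22 g, on its side, sliding easily. Point: middle of its outline, half-way up its thickness (7.5 mm over the tray floor).
- blank3_c (a point): Horse blank, at the start in the fuller tray, nose to its end wall, lane on the tray's -y side: flat sawn horse of bare pine, 56 mm nose to tail (x, nose +x), 50 mm feet to back (y, back +y), 15 mm thick, 22 g, on its side, sliding easily. Point: middle of its outline, half-way up its thickness (7.5 mm over the tray floor).
- blank4_c (a point): Horse blank, at the start in the fuller tray, nose to its end wall, lane on the tray's -y side: flat sawn horse of bare pine, 56 mm nose to tail (x, nose +x), 50 mm feet to back (y, back +y), 15 mm thick, 22 g, on its side, sliding easily. Point: middle of its outline, half-way up its thickness (7.5 mm over the tray floor).
- blank5_c (a point): Horse blank, at the start in the emptier tray, nose to its mouth, lane on the tray's +y side: flat sawn horse of bare pine, 56 mm nose to tail (x, nose +x), 50 mm feet to back (y, back +y), 15 mm thick, 22 g, on its side, sliding easily. Point: middle of its outline, half-way up its thickness (7.5 mm over the tray floor).
- blank6_c (a point): Horse blank, at the start in the emptier tray, nose to its mouth, lane on the tray's -y side: flat sawn horse of bare pine, 56 mm nose to tail (x, nose +x), 50 mm feet to back (y, back +y), 15 mm thick, 22 g, on its side, sliding easily. Point: middle of its outline, half-way up its thickness (7.5 mm over the tray floor).
- brush: Bystander: paint brush with a dark wooden handle, 190 mm long, lying beyond the stack of trays; leave it.
- sanding_block: Bystander: cork sanding block 65 x 100 x 35 mm beyond the trays; leave it.
- paint_jar: Bystander: paint jar, 56 mm across and 70 mm high, beyond the fuller tray; leave it.
- red_horse: Bystander: finished red horse standing on its feet, 90 mm long, 28 mm thick, 80 mm high, beyond the trays; leave it.
Not all that is in view belongs to the job. What is shaped like the part that bears blank5_c but orange or yellow is not meant.

How it is judged:
By the outcome, as a careful person would: the job done as asked, in the order asked, and still so for the second after the job is handed in, with the robot touching nothing.
It also fails if it takes over 61 s, if anything falls off the work surface, if the arm or the gripper's body presses on something with over 40 N, if the wrist force passes 120 N, or if a joint passes its speed limit or range.

### The arm

A 6-joint arm with a two-finger parallel gripper is mounted at the origin on the work surface. World frame = base frame: x ahead of the robot, y to its left, z up, the work surface at z = 0. Lengths are in m, angles in rad, forces in N, time in s.
With the tool pointing down it reaches from about 0.3 to 0.875 m from the base axis. Payload 6.4 kg.
Tool frame: the origin (TCP) lies midway between the tips of the shut fingers; the grasp point (between the pads) lies 19 mm behind it (ctrl.pinch_z is the distance from the TCP to the grasp point, in m); z points along the fingers, y is the line along which they close (so a half turn about z gives the same grasp; the last joint's range is limited). The gripper opens to 85 mm and grips with 20 to 120 N. Pads are 22 mm wide; open, the fingers measure 114 mm over their backs; the gripper's body (76 mm by 85 mm) begins 54 mm behind the grasp point. The pads swing forward as they close: fully open they stand 13 mm farther back than shut.
Start: joints at [-1.408, 0.181, 1.607, -0, 1.354, -0.206], TCP at [0.207, -0.536, 0.231] pointing down, gripper open.
Joint ranges: [-2.99, 2.99], [-0.89, 2.07], [0.3, 2.58], [-1.14, 4.28], [0, 2.63], [-3.12, 3.12]. Speed limits (rad/s): [2.57, 2.57, 3.01, 3.14, 3.14, 3.14].

### API

Orientations are given as a unit quaternion [w, x, y, z].
In Python, from bench import ctrl gives the robot as it stands.
- The arm moves only by the tool apply_moves, never from a script. Its argument "moves" is a list of rows, each an object with "jaw": the opening, from 0 (shut) to 1 (fully open); "offset": the shift along the tool's x, y, z in mm, a list of three; "rot": the turn, a rotation vector about the tool's x, y, z in degrees, a list of three. In form: [{"jaw": jaw, "offset": [dx, dy, dz], "rot": [ax, ay, az]}, ...]. A call has exactly 5 rows; each row shifts and turns the commanded pose from where the row before left it, along the tool's axes as they then stand; what a row does not reach is not made up. A row lasts 1/8 s, in which the tool goes at most 62.5 mm and 10.7 degrees, less where a joint would pass 70% of its speed; a pose out of reach is approached as far as the arm can. A call is refused whole if a number of a shift passes 62.5 or a number of a turn 10.7, either way. A call with a gripper value outside its range is refused whole. The fingers move at their own pace and stop on an object; the grip force is fixed at half the most. Time passes only in rows, so rows that do not move let the fingers close, or fill a call up. It gives the time, the measured TCP pose, the force, the opening and the grip force at its end, in the units of the state.
- ctrl.get_obs(): the state, without advancing time (a new reading comes with each control period).
- ctrl.camera(name): name is "scene" or "top" or "wrist"; returns (picture, depth): 384x512x3 uint8, red, green, blue; 384x512 float32, m along the optical axis (not along the pixel's ray), 0 where there is no reading.
- ctrl.camera_params(name): a dict with "K" (3x3 intrinsics, pixels), "cam_to_world" (4x4, takes a point from camera to world coordinates); the wrist camera has in their place "mount" (4x4, takes a point from camera to tool coordinates, whose origin is the TCP and whose axes are the flange's). Camera axes: x right, y down, z forward; pixel columns grow to the right and rows downward; lengths in m; the calibration is good to about 2 mm. A picture is of the moment at which its call begins: read the wrist's pose just before it. camera_params takes no time and is no camera call.
- ctrl.hand_in(): hands the job in; it is judged then, once.
Trained networks look in the newest picture that a camera, given by its name, has taken for a name from the list of things; names that differ only in an ending like _2 or _b are one class to them, and where a whole thing is asked for, a point or a joint stands for the part that bears it (a point fixed in the world has none). Each returns a list of dicts, best first, with "score" (0 to 1); they miss things now and then, are a little off and sometimes report something else, mostly with a low value. They report only what shows in the picture. A call takes as long as a camera call. They do not tell look-alikes from the thing itself.
- ctrl.outline_of(camera, target): "region" (384x512 bool, what is visible of it) and "position" ([column, row] in pixels, amid what is visible of it).
The state is a dict: "time_s": time; "q": joint angles; "dq": joint speeds; "joint_efforts": joint torques, N m; "eef_pos": TCP position; "eef_rot": TCP orientation; "wrist_force": force on the tool from outside, world axes, zero at the start; "torque": the same for the moment, N m; "opening": opening from 0.0 (shut) to 1.0 (fully open); "grasp_force": force on a finger pad.
Only numpy, scipy, OpenCV 4.12 (cv2) and the standard library are available. Lean on these libraries where they do the work, as an engineer would, in place of code of your own. Each camera call takes 0.05 s, during which the arm holds its last target. There are 200 camera calls.

## Working session

There is one attempt and no reset: what is moved stays moved. The work goes in short steps, Python scripts to look and compute and a tool call to move; the robot and the scene stay as the last step left them, time stands still between calls to the robot, and variables do not carry over. Pictures are saved under pics/ and viewed, at most 13 in all, crops included, and the job is handed in when it is done.

Besides the shell and the picture viewer there is one more tool, called after "Call:" in YAML: its name, and indented under it one key for each argument. apply_moves: Moves the arm, as the interface text tells. Its arguments: {"type":"object","properties":{"moves":{"type":"array"}},"required":["moves"]}

```bash
ls; mkdir -p pics; python3 - <<'E'
from bench import ctrl
import cv2,numpy as np
for n in("top","scene"):
    p,d=ctrl.camera(n); cv2.imwrite(f"pics/{n}0.png",cv2.cvtColor(p,cv2.COLOR_RGB2BGR)); np.savez(f"{n}0.npz",p=p,d=d)
    c=ctrl.camera_params(n);print(n,np.round(c["K"],1).tolist(),np.round(c["cam_to_world"],3).tolist())
print(ctrl.camera_params("wrist"))
o=ctrl.get_obs();print(o,ctrl.pinch_z)
E
```

```text
pics
top [[410.9, 0.0, 255.6], [0.0, 410.9, 191.1], [0.0, 0.0, 1.0]] [[0.008, -0.979, 0.205, 0.391], [-1.0, -0.008, 0.004, 0.037], [-0.002, -0.205, -0.979, 1.008], [0.0, 0.0, 0.0, 1.0]]
scene [[455.5, 0.0, 249.6], [0.0, 455.5, 189.3], [0.0, 0.0, 1.0]] [[0.853, 0.371, -0.368, 0.959], [0.522, -0.616, 0.589, -0.591], [-0.008, -0.695, -0.719, 0.836], [0.0, 0.0, 0.0, 1.0]]
{'K': array([[301.7047608 ,   0.        , 252.15929972],
       [  0.        , 301.7047608 , 190.09876965],
       [  0.        ,   0.        ,   1.        ]]), 'mount': array([[-1.57292304e-04, -9.57741752e-01, -2.87629470e-01,
         7.33415289e-02],
       [ 9.99999792e-01,  2.94734455e-05, -6.44997261e-04,
         5.39454550e-06],
       [ 6.26218238e-04, -2.87629512e-01,  9.57741547e-01,
        -1.42524821e-01],
       [ 0.00000000e+00,  0.00000000e+00,  0.00000000e+00,
         1.00000000e+00]])}
{'time_s': 0.1, 'q': array([-1.40830844e+00,  1.81431011e-01,  1.60789548e+00, -5.93343830e-06,
        1.35380124e+00, -2.06301215e-01]), 'dq': array([-0.00070427, -0.00178175, -0.00352833, -0.00061323,  0.00077001,
       -0.00155623]), 'joint_efforts': array([ 1.07054104e-03, -4.45874655e+01, -3.52237344e+01, -1.60287609e-04,
        4.04131366e-03,  1.72446100e-06]), 'eef_pos': array([ 0.20721286, -0.53584241,  0.23050039]), 'eef_rot': array([-7.67418106e-04,  9.83047034e-01,  1.83351957e-01,  1.39169117e-05]), 'wrist_force': array([-0.08538427,  0.80767127, -0.31845417]), 'torque': array([-0.03456707, -0.00535643,  0.01117624]), 'grasp_force': 0.0, 'opening': 0.9973210571468042} 0.0187
```

View pics/top0.png

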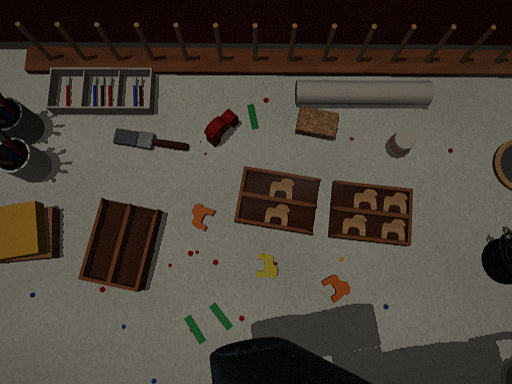

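```bash
cat > h.py <<'E'
import numpy as np,cv2
from bench import ctrl
def cloud(n,d,T=None):
    c=ctrl.camera_params(n);K=c["K"]
    if T is None:T=c["cam_to_world"]
    v,u=np.mgrid[:384,:512]
    P=np.stack([(u-K[0,2])/K[0,0]*d,(v-K[1,2])/K[1,1]*d,d,np.ones_like(d)],-1)@T.T
    return P[...,:3]
def wristT(o):
    from scipy.spatial.transform import Rotation as R
    w,x,y,z=o["eef_rot"];T=np.eye(4);T[:3,:3]=R.from_quat([x,y,z,w]).as_matrix();T[:3,3]=o["eef_pos"]
    return T@ctrl.camera_params("wrist")["mount"]
def rect(P,reg,z0,z1):
    m=reg&(P[...,2]>z0)&(P[...,2]<z1)
    m=cv2.morphologyEx(m.astype(np.uint8),cv2.MORPH_OPEN,np.ones((2,2)))>0
    (cx,cy),(w,h),a=cv2.minAreaRect((P[m][:,:2]*1000).astype(np.float32))
    if w<h:a+=90
    return dict(c=(round(cx,1),round(cy,1)),L=round(max(w,h),1),W=round(min(w,h),1),yaw=round((a+90)%180-90,2),n=int(m.sum()))
def yaw(o):
    q=o["eef_rot"];return np.degrees(2*np.arctan2(q[2],q[1]))
E
python3 - <<'E'
from h import *
f=np.load("top0.npz");P=cloud("top",f["d"])
print("table z",np.median(P[330:370,20:180,2]))
for t in("full_tray_c","stack_top_c","blank5_c"):
    for r in ctrl.outline_of("top",t):
        reg=r["region"];ys,xs=np.where(reg)
        bb=(xs.min(),ys.min(),xs.max(),ys.max())
        print(t,round(r["score"],2),np.round(r["position"]),bb,np.round(np.median(P[reg],0),3))
        if "tray" in t or "stack" in t:
            big=np.zeros_like(reg);big[bb[1]-3:bb[3]+4,bb[0]-3:bb[2]+4]=1
            z=0.022 if P[reg][:,2].max()<.05 else .05
            print(rect(P,big,z,z+.02))
E
```

```text
table z -0.00013545460518804564
full_tray_c 0.74 [368. 214.] (np.int64(328), np.int64(181), np.int64(413), np.int64(246)) [ 0.545 -0.232  0.009]
{'c': (0.0, 0.0), 'L': 0.0, 'W': 0.0, 'yaw': 0.0, 'n': 0}
stack_top_c 0.76 [122. 242.] (np.int64(78), np.int64(197), np.int64(160), np.int64(291)) [0.46  0.356 0.037]
{'c': (436.4, 240.6), 'L': 416.7, 'W': 197.6, 'yaw': 78.73, 'n': 1467}
blank5_c 0.86 [337. 288.] (np.int64(323), np.int64(275), np.int64(349), np.int64(301)) [ 0.372 -0.152  0.015]
blank5_c 0.78 [267. 270.] (np.int64(256), np.int64(254), np.int64(276), np.int64(278)) [0.41  0.012 0.015]
blank5_c 0.62 [281. 188.] (np.int64(270), np.int64(179), np.int64(293), np.int64(199)) [ 0.606 -0.027  0.021]
blank5_c 0.6 [202. 214.] (np.int64(192), np.int64(204), np.int64(215), np.int64(231)) [0.54  0.174 0.015]
```

View pics/scene0.png

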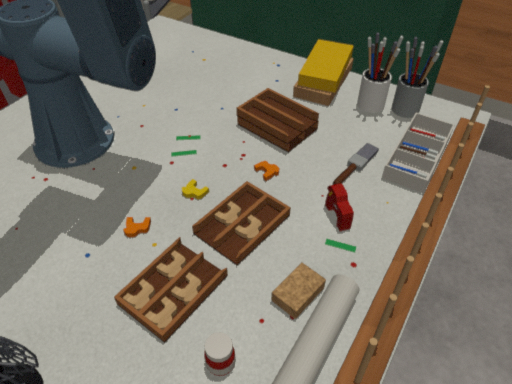

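```bash
python3 - <<'E'
from h import *
f=np.load("top0.npz");P=cloud("top",f["d"])
for n,b,z in(("part",(230,162,325,240),.02),("full",(324,175,418,250),.02),("stack",(75,192,166,296),.045)):
    reg=np.zeros((384,512),bool);reg[b[1]:b[3],b[0]:b[2]]=1
    m=(reg&(P[...,2]>z)&(P[...,2]<z+.03)).astype(np.uint8)
    q,l,s,_=cv2.connectedComponentsWithStats(m);k=1+s[1:,4].argmax()
    print(n,[int(x) for x in s[1:,4] if x>30],rect(P,m>0,z,z+.03), rect(P,l==k,z,z+.03))
E
```

```text
part [1625] {'c': (517.6, -6.9), 'L': 263.5, 'W': 194.2, 'yaw': -9.2, 'n': 1475} {'c': (517.6, -6.9), 'L': 263.5, 'W': 194.2, 'yaw': -9.2, 'n': 1475}
full [2180] {'c': (525.5, -152.6), 'L': 425.6, 'W': 186.7, 'yaw': -78.39, 'n': 1872} {'c': (525.5, -152.6), 'L': 425.6, 'W': 186.7, 'yaw': -78.39, 'n': 1872}
stack [1665] {'c': (436.4, 240.6), 'L': 416.7, 'W': 197.6, 'yaw': 78.73, 'n': 1649} {'c': (436.4, 240.6), 'L': 416.7, 'W': 197.6, 'yaw': 78.73, 'n': 1649}
```

```bash
sed -i 's/    m=cv2.morphologyEx.*/    m=m\&(cv2.morphologyEx(m.astype(np.uint8),cv2.MORPH_OPEN,np.ones((2,2)))>0)/' h.py; cat >> h.py <<'E'
def trays(P,names):
    out={}
    for n,(b,z) in names.items():
        reg=np.zeros((384,512),bool);reg[b[1]:b[3],b[0]:b[2]]=1
        out[n]=rect(P,reg,z,z+.03);print(n,out[n])
    return out
E
python3 - <<'E'
from h import *
f=np.load("top0.npz");P=cloud("top",f["d"])
trays(P,{"part":((230,162,325,240),.02),"full":((324,175,418,250),.02),"stack":((75,192,166,296),.045)})
E
```

```text
part {'c': (574.2, -13.2), 'L': 188.3, 'W': 136.7, 'yaw': 80.8, 'n': 1123}
full {'c': (545.1, -239.2), 'L': 190.8, 'W': 137.0, 'yaw': 83.96, 'n': 1423}
stack {'c': (462.7, 354.0), 'L': 190.4, 'W': 137.1, 'yaw': -11.24, 'n': 1314}
```

```bash
cat >> h.py <<'E'
def plan(tx,ty,tz,tyaw,rows,jaw=None):
    "rows to go from the present pose to (mm,deg) target; tool pointing down"
    o=ctrl.get_obs();p=o["eef_pos"]*1000;y=yaw(o)
    t=np.array([tx,ty,tz])
    dy=(tyaw-y+180)%360-180
    d=(t-p)/rows;ys=y
    print("now",np.round(p,1),round(y,2),"t",round(o["time_s"],2),"F",np.round(o["wrist_force"],1),"open",round(o["opening"],3),"grip",round(o["grasp_force"],1))
    for i in range(rows):
        a=np.radians(ys);c,s=np.cos(a),np.sin(a)
        print(np.round([c*d[0]+s*d[1],s*d[0]-c*d[1],-d[2]],1).tolist(),"rz",round(-dy/rows,2))
        ys+=dy/rows
E
python3 -c "
from h import *
plan(585,50,250,82,15)"
```

```text
now [ 207.3 -536.1  230.9] 21.13 t 0.25 F [-0.4  0.2  0.4] open 1.0 grip 0.0
[37.6, -27.4, -1.3] rz -4.06
[39.4, -24.6, -1.3] rz -4.06
[41.1, -21.8, -1.3] rz -4.06
[42.5, -18.8, -1.3] rz -4.06
[43.7, -15.8, -1.3] rz -4.06
[44.7, -12.6, -1.3] rz -4.06
[45.5, -9.4, -1.3] rz -4.06
[46.1, -6.2, -1.3] rz -4.06
[46.4, -2.9, -1.3] rz -4.06
[46.5, 0.4, -1.3] rz -4.06
[46.3, 3.7, -1.3] rz -4.06
[46.0, 6.9, -1.3] rz -4.06
[45.4, 10.2, -1.3] rz -4.06
[44.5, 13.3, -1.3] rz -4.06
[43.5, 16.5, -1.3] rz -4.06
```

Call:
apply_moves:
  moves:
    - {"jaw":0.45,"offset":[37.6,-27.4,-1.3],"rot":[0,0,-4.06]}
    - {"jaw":0.45,"offset":[39.4,-24.6,-1.3],"rot":[0,0,-4.06]}
    - {"jaw":0.45,"offset":[41.1,-21.8,-1.3],"rot":[0,0,-4.06]}
    - {"jaw":0.45,"offset":[42.5,-18.8,-1.3],"rot":[0,0,-4.06]}
    - {"jaw":0.45,"offset":[43.7,-15.8,-1.3],"rot":[0,0,-4.06]}

```text
time_s: 0.88
eef_pos: [0.3338, -0.3396, 0.2379]
eef_rot: [0.0, 0.935, 0.355, 0.0]
wrist_force: [0.9, -0.2, 0.6]
opening: 0.45
grasp_force: 0.0
```

Call:
apply_moves:
  moves:
    - {"jaw":0.45,"offset":[44.7,-12.6,-1.3],"rot":[0,0,-4.06]}
    - {"jaw":0.45,"offset":[45.5,-9.4,-1.3],"rot":[0,0,-4.06]}
    - {"jaw":0.45,"offset":[46.1,-6.2,-1.3],"rot":[0,0,-4.06]}
    - {"jaw":0.45,"offset":[46.4,-2.9,-1.3],"rot":[0,0,-4.06]}
    - {"jaw":0.45,"offset":[46.5,0.4,-1.3],"rot":[0,0,-4.06]}

```text
time_s: 1.5
eef_pos: [0.4598, -0.1443, 0.2445]
eef_rot: [0.0, 0.858, 0.514, 0.0]
wrist_force: [-0.3, -1.2, -0.1]
opening: 0.449
grasp_force: 0.0
```

Call:
apply_moves:
  moves:
    - {"jaw":0.45,"offset":[46.3,3.7,-1.3],"rot":[0,0,-4.06]}
    - {"jaw":0.45,"offset":[46,6.9,-1.3],"rot":[0,0,-4.06]}
    - {"jaw":0.45,"offset":[45.4,10.2,-1.3],"rot":[0,0,-4.06]}
    - {"jaw":0.45,"offset":[44.5,13.3,-1.3],"rot":[0,0,-4.06]}
    - {"jaw":0.45,"offset":[43.5,16.5,-1.3],"rot":[0,0,-4.06]}

```text
time_s: 2.12
eef_pos: [0.5857, 0.0512, 0.2507]
eef_rot: [0.0, 0.754, 0.657, -0.0]
wrist_force: [1.1, 0.1, 1.0]
opening: 0.452
grasp_force: 0.0
```

```bash
python3 - <<'E'
from h import *
o=ctrl.get_obs();p,d=ctrl.camera("wrist");T=wristT(o);P=cloud("wrist",d,T)
np.savez("w1.npz",p=p,d=d,T=T);cv2.imwrite("pics/w1.png",cv2.cvtColor(p,cv2.COLOR_RGB2BGR))
print("now",o["eef_pos"],yaw(o),o["dq"].round(3),o["opening"])
m=np.abs(P[...,2]-.03)<.006
print(m.sum(), np.median(P[...,2]))
for n,y0,y1 in(("part",-.125,.12),("full",-.40,-.125)):
    print(n,rect(P,(P[...,1]>y0)&(P[...,1]<y1)&(P[...,0]>.44)&(P[...,0]<.68),.022,.04))
E
```

```text
now [0.58569385 0.05120424 0.25074283] 82.17014379051706 [ 0.601  0.481 -0.575 -0.001  0.09   0.04 ] 0.45169476487472165
7842 0.0008384249668144661
part {'c': (576.6, -13.4), 'L': 190.5, 'W': 137.2, 'yaw': 80.9, 'n': 2724}
full {'c': (553.7, -176.8), 'L': 136.4, 'W': 66.4, 'yaw': -5.77, 'n': 496}
```

View pics/w1.png

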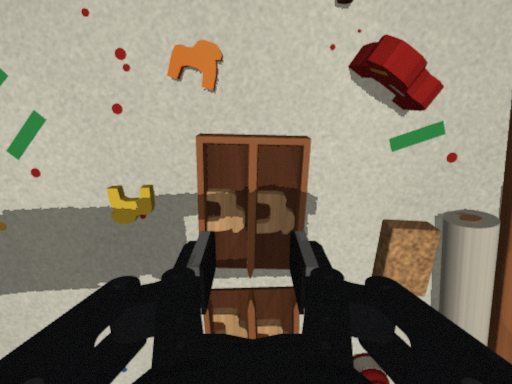

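```bash
python3 -c "
from h import *
plan(586,52,9,80.85,5)"
```

```text
now [587.7  55.6 250.9] 82.47 t 2.17 F [-2.5  1.2 -0.2] open 0.448 grip 0.0
[-0.8, -0.2, 48.4] rz 0.32
[-0.8, -0.2, 48.4] rz 0.32
[-0.8, -0.2, 48.4] rz 0.32
[-0.8, -0.2, 48.4] rz 0.32
[-0.8, -0.2, 48.4] rz 0.32
```

Call:
apply_moves:
  moves:
    - {"jaw":0.45,"offset":[0,0,50],"rot":[0,0,0.6]}
    - {"jaw":0.45,"offset":[0,0,55],"rot":[0,0,0.6]}
    - {"jaw":0.45,"offset":[0,0,45],"rot":[0,0,0]}
    - {"jaw":0.45,"offset":[0,0,0],"rot":[0,0,0]}
    - {"jaw":0.45,"offset":[0,0,0],"rot":[0,0,0]}

```text
time_s: 2.8
eef_pos: [0.5863, 0.0496, 0.1026]
eef_rot: [0.001, 0.761, 0.648, 0.001]
wrist_force: [0.1, -0.2, 1.4]
opening: 0.447
grasp_force: 0.0
```

```bash
python3 - <<'E'
from h import *
o=ctrl.get_obs();p,d=ctrl.camera("wrist");T=wristT(o);P=cloud("wrist",d,T)
reg=(P[...,1]>-.115)&(P[...,1]<.12)&(P[...,0]>.44)&(P[...,0]<.68)
print(o["dq"].round(3),rect(P,reg,.022,.04))
# rib centre line / walls: rim points, in tool frame at the grip station
m=reg&(P[...,2]>.024)&(P[...,2]<.04)
a=np.radians(80.85);c=o["eef_pos"][:2]
s=(P[m][:,:2]-c)@[np.cos(a),np.sin(a)]*1000;t=(P[m][:,:2]-c)@[-np.sin(a),np.cos(a)]*1000
print("end",np.percentile(s,99))
for lo,hi in((-15,5),(5,15)):
    k=(s>lo)&(s<hi);h,e=np.histogram(t[k],np.arange(-90,91,3));print([(int(x),int(n)) for x,n in zip(e,h) if n])
plan(586,52,9,80.85,4)
E
```

```text
[ 0.001 -0.026 -0.017  0.002 -0.005 -0.001] {'c': (578.7, 2.6), 'L': 159.2, 'W': 137.7, 'yaw': 80.8, 'n': 6502}
end 31.88903279374162
[(-69, 88), (-66, 96), (-63, 129), (-6, 74), (-3, 100), (0, 90), (3, 67), (60, 109), (63, 101), (66, 95), (69, 9)]
[(-69, 48), (-66, 51), (-63, 68), (-6, 40), (-3, 52), (0, 52), (3, 37), (60, 57), (63, 53), (66, 56), (69, 3)]
now [586.9  49.5 103.4] 80.83 t 2.85 F [ 0.3 -0.1  0.2] open 0.448 grip 0.0
[0.6, -0.3, 23.6] rz -0.01
[0.6, -0.3, 23.6] rz -0.01
[0.6, -0.3, 23.6] rz -0.01
[0.6, -0.3, 23.6] rz -0.01
```

Call:
apply_moves:
  moves:
    - {"jaw":0.45,"offset":[0,0,35],"rot":[0,0,0]}
    - {"jaw":0.45,"offset":[0,0,35],"rot":[0,0,0]}
    - {"jaw":0.45,"offset":[0,0,20],"rot":[0,0,0]}
    - {"jaw":0.45,"offset":[0,0,4],"rot":[0,0,0]}
    - {"jaw":0.45,"offset":[0,0,0],"rot":[0,0,0]}

```text
time_s: 3.48
eef_pos: [0.5862, 0.0497, 0.0081]
eef_rot: [0.001, 0.761, 0.648, 0.001]
wrist_force: [-0.5, 0.8, 0.5]
opening: 0.45
grasp_force: 0.0
```

Call:
apply_moves:
  moves:
    - {"jaw":0.2,"offset":[0,0,0],"rot":[0,0,0]}
    - {"jaw":0.0,"offset":[0,0,0],"rot":[0,0,0]}
    - {"jaw":0,"offset":[0,0,0],"rot":[0,0,0]}
    - {"jaw":0,"offset":[0,0,0],"rot":[0,0,0]}
    - {"jaw":0,"offset":[0,0,0],"rot":[0,0,0]}

```text
time_s: 4.1
eef_pos: [0.5862, 0.0497, 0.0082]
eef_rot: [0.001, 0.761, 0.648, 0.001]
wrist_force: [-1.4, -0.3, 6.6]
opening: 0.104
grasp_force: 60.0
```

```bash
python3 - <<'E'
from h import *
p,d=ctrl.camera("top");P=cloud("top",d)
cv2.imwrite("pics/top1.png",cv2.resize(cv2.cvtColor(p,cv2.COLOR_RGB2BGR)[140:270,200:440],None,fx=3,fy=3,interpolation=cv2.INTER_CUBIC))
trays(P,{"full":((324,175,418,250),.02)})
plan(586,52,9,80.85,1)
E
```

```text
full {'c': (544.7, -239.1), 'L': 191.2, 'W': 136.9, 'yaw': 84.07, 'n': 1329}
now [586.1  49.7   8.2] 80.83 t 4.15 F [-1.3 -0.3  5.9] open 0.102 grip 60.0
[2.2, -0.5, -0.8] rz -0.02
```

View pics/top1.png

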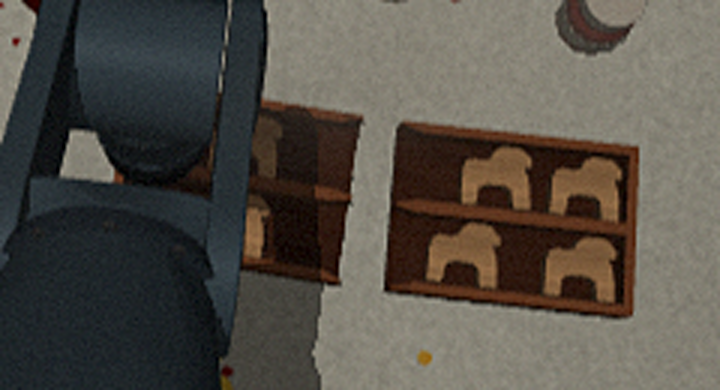

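```bash
python3 -c "
from h import *
plan(573.7,23.2,8.8,84.1,5)"
```

```text
now [586.1  49.7   8.2] 80.83 t 4.15 F [-1.3 -0.3  5.9] open 0.102 grip 60.0
[-5.6, -1.6, -0.1] rz -0.65
[-5.6, -1.7, -0.1] rz -0.65
[-5.6, -1.7, -0.1] rz -0.65
[-5.6, -1.8, -0.1] rz -0.65
[-5.6, -1.9, -0.1] rz -0.65
```

Call:
apply_moves:
  moves:
    - {"jaw":0,"offset":[-7,-2,-0.5],"rot":[0,0,-0.8]}
    - {"jaw":0,"offset":[-7,-2.1,0],"rot":[0,0,-0.8]}
    - {"jaw":0,"offset":[-7,-2.2,0],"rot":[0,0,-0.8]}
    - {"jaw":0,"offset":[-7,-2.3,0],"rot":[0,0,-0.85]}
    - {"jaw":0,"offset":[0,0,0],"rot":[0,0,0]}

```text
time_s: 4.78
eef_pos: [0.5731, 0.0223, 0.0082]
eef_rot: [0.001, 0.743, 0.67, 0.0]
wrist_force: [-0.2, -0.3, 7.0]
opening: 0.098
grasp_force: 60.0
```

```bash
python3 - <<'E'
from h import *
p,d=ctrl.camera("top");P=cloud("top",d);np.savez("top2.npz",p=p,d=d)
cv2.imwrite("pics/top2.png",cv2.resize(cv2.cvtColor(p,cv2.COLOR_RGB2BGR)[150:260,250:430],None,fx=4.4,fy=4.4,interpolation=cv2.INTER_CUBIC))
plan(573.7,23.2,8.8,84.1,1)
F=trays(P,{"full":((324,175,418,250),.02)})
# rim points in full tray axes
a=np.radians(84.05);c=np.array([.5449,-.23915])
m=(P[...,2]>.02)&(P[...,2]<.045)&(P[...,0]>.44)&(P[...,0]<.66)
s=(P[...,:2]-c)@[np.cos(a),np.sin(a)]*1000;t=(P[...,:2]-c)@[-np.sin(a),np.cos(a)]*1000
for lo in range(-80,190,15):
    k=m&(s>lo)&(s<lo+15)&(abs(t)<85)
    tt=np.sort(t[k])
    if len(tt)>8:
        rib=tt[abs(tt)<12]
        print(lo,len(tt),"min %.1f max %.1f rib %.1f (%d)"%(np.percentile(tt,2),np.percentile(tt,98),rib.mean() if len(rib) else 0,len(rib)))
sw=s[m&(abs(t)>55)&(abs(t)<72)&(s>60)&(s<130)];print(np.histogram(sw,np.arange(80,124,2)))
E
```

```text
now [573.1  22.3   8.2] 84.1 t 4.83 F [-0.5 -0.8  7.8] open 0.101 grip 60.1
[1.0, 0.5, -0.6] rz -0.0
full {'c': (545.9, -228.1), 'L': 214.5, 'W': 136.5, 'yaw': 84.1, 'n': 1413}
-80 235 min -68.2 max 67.5 rib -0.1 (43)
-65 189 min -68.1 max 67.3 rib 1.4 (37)
-50 186 min -68.0 max 67.8 rib -0.9 (32)
-35 155 min -68.7 max 67.5 rib -0.9 (34)
-20 106 min -69.0 max 68.0 rib -1.4 (35)
-5 149 min -68.1 max 68.1 rib -0.2 (30)
10 208 min -68.9 max 67.6 rib 0.8 (35)
25 202 min -67.8 max 66.6 rib 1.1 (43)
40 140 min -68.0 max 67.8 rib -0.9 (30)
55 137 min -69.3 max 67.9 rib -0.2 (30)
70 81 min -69.3 max 67.7 rib -0.5 (31)
85 46 min -68.6 max 68.1 rib -0.4 (18)
100 36 min -69.2 max 68.3 rib -0.1 (14)
115 78 min -69.2 max 68.0 rib -0.1 (30)
130 79 min -68.5 max 68.1 rib -0.7 (29)
145 75 min -69.7 max 68.1 rib -0.0 (27)
160 124 min -67.7 max 68.0 rib -1.3 (34)
(array([7, 3, 6, 7, 5, 7, 4, 3, 1, 0, 0, 0, 3, 3, 4, 5, 5, 7, 2, 5, 7]), array([ 80,  82,  84,  86,  88,  90,  92,  94,  96,  98, 100, 102, 104,
       106, 108, 110, 112, 114, 116, 118, 120, 122]))
```

View pics/top2.png

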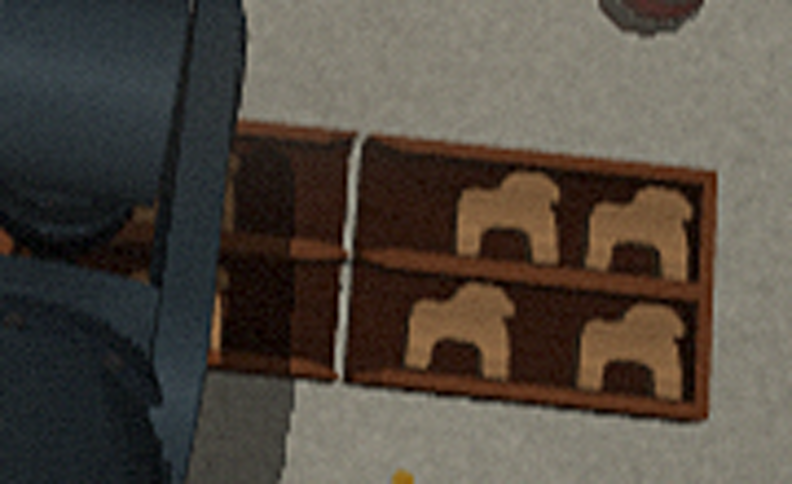

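```bash
cat > gap.py <<'E'
from h import *
def gap(p):
    g=p.astype(float).mean(2)
    dark=np.median(g[195:225,330:334]); out=[]
    # mouth slot in px: from (331,180) to (327,236) ; each row: columns +-6
    for v in range(183,235):
        u0=331.2-(v-180)*4/56
        a=int(round(u0))-7;r=g[v,a:a+15]
        base=np.minimum(r[:3].mean(),r[-3:].mean())
        k=r.argmax();w=(r-np.median(np.r_[r[:4],r[-4:]])).clip(0)
        out.append((v,round(a+k),w.sum()))
    return np.array(out)
E
python3 - <<'E'
from gap import *
p=np.load("top2.npz")["p"];o=gap(p)
g=p.astype(float).mean(2);br=np.median(g[150:165,300:330]);print("bench",br)
for i in range(0,52,6):
    r=o[i:i+6];print(r[0,0],r[:,1].mean().round(1),(r[:,2].mean()).round(0), np.round(g[int(r[0,0]),322:342]).astype(int))
E
```

```text
bench 123.33333333333333
183.0 330.3 249.0 [ 32  25  25  24  33  34  32  35 100 145  31  23  33  25  30  28  28  46
  47  58]
189.0 330.0 252.0 [ 31  34  30  30  37  30  20 118 147  64  30  28  30  34  30  33  29  29
  32  31]
195.0 329.5 236.0 [ 35  38  32  32  25  32  28 139 148  34  22  34  31  30  28  28  26  31
  24  24]
201.0 328.8 270.0 [ 31  29  32  31  27  13 108 148  82  25  25  28  33  32  24  30  26  26
  29  24]
207.0 328.5 179.0 [ 60  57  62  56  58  46  58 124  46  22  40  48  47  50  47  52  62  58
  52  50]
213.0 328.0 261.0 [ 29  29  25  30  14 107 140 102  21  29  21  27  34  28  29  29  24  26
  30  32]
219.0 327.7 251.0 [ 22  27  23  21  18 143 152  34  21  21  29  31  27  28  22  28  31  31
  28  28]
225.0 326.7 290.0 [ 29  31  26  18  92 142 106  24  25  32  28  24  25  32  27  35  28  32
  25  31]
231.0 326.2 253.0 [ 26  19  20  11 141 140  36  19  30  22  26  27  29  30  28  25  27  27
  17  22]
```

Call:
apply_moves:
  moves:
    - {"jaw":0,"offset":[-2.5,-0.2,-0.3],"rot":[0,0,0]}
    - {"jaw":0,"offset":[-1.5,-0.2,0],"rot":[0,0,0]}
    - {"jaw":0,"offset":[-0.8,0,0],"rot":[0,0,0]}
    - {"jaw":0,"offset":[0,0,0],"rot":[0,0,0]}
    - {"jaw":0,"offset":[0,0,0],"rot":[0,0,0]}

```text
time_s: 5.45
eef_pos: [0.5722, 0.0184, 0.0082]
eef_rot: [0.0, 0.743, 0.67, 0.0]
wrist_force: [-0.4, 2.8, 6.2]
opening: 0.101
grasp_force: 59.9
```

```bash
python3 - <<'E'
from gap import *
p,d=ctrl.camera("top");o=gap(p);np.savez("top3.npz",p=p,d=d)
g=p.astype(float).mean(2)
for i in range(0,52,6):
    r=o[i:i+6];print(int(r[0,0]),(r[:,2].mean()/117*2.44).round(1),g[int(r[0,0]),322:336].astype(int))
plan(573,17.5,8.8,84.1,1)
E
```

```text
183 1.9 [26 35 26 31 36 24 23 25 30 55 25 24 29 31]
189 1.5 [34 26 36 31 41 30 32 32 37 70 26 27 31 31]
195 2.3 [ 27  33  34  38  32  31  32  24 119  38  23  22  26  34]
201 1.4 [30 30 24 32 29 26 23 36 95 22 32 31 36 29]
207 1.3 [59 58 56 55 58 55 61 59 60 23 38 48 52 52]
213 1.8 [ 18  29  22  24  24  28  20 106  31  23  27  26  28  30]
219 1.9 [ 23  29  23  16  20  21 104  45  26  23  28  24  25  25]
225 1.7 [ 25  24  18  25  26  16 118  28  20  28  26  29  28  34]
231 2.5 [26 19 19 20 29 65 37 23 29 31 25 34 22 30]
now [572.2  18.4   8.2] 84.09 t 5.5 F [0.5 2.8 6.8] open 0.099 grip 59.9
[-0.8, 0.9, -0.6] rz -0.01
```

Call:
apply_moves:
  moves:
    - {"jaw":0,"offset":[-0.7,0,0],"rot":[0,0,0]}
    - {"jaw":0,"offset":[-0.7,0,0],"rot":[0,0,0]}
    - {"jaw":0,"offset":[0,0,0],"rot":[0,0,0]}
    - {"jaw":0,"offset":[0,0,0],"rot":[0,0,0]}
    - {"jaw":0,"offset":[0,0,0],"rot":[0,0,0]}

```text
time_s: 6.12
eef_pos: [0.572, 0.0172, 0.0082]
eef_rot: [0.0, 0.743, 0.67, 0.001]
wrist_force: [0.5, 3.7, 5.2]
opening: 0.099
grasp_force: 59.9
```

```bash
python3 - <<'E'
from gap import *
p,d=ctrl.camera("top");o=gap(p);np.savez("top4.npz",p=p,d=d)
g=p.astype(float).mean(2)
for i in range(0,52,6):
    r=o[i:i+6];print(int(r[0,0]),(r[:,2].mean()/117*2.44).round(1),g[int(r[0,0]),322:336].astype(int))
g0=np.load("top3.npz")["p"]
# did the full tray move? phase correlate its closed end against the first frame
a=np.load("top0.npz")["p"]
f=lambda im:cv2.cvtColor(im,cv2.COLOR_RGB2GRAY)[180:250,345:420].astype(np.float32)
print("shift px",cv2.phaseCorrelate(f(a),f(p)),cv2.phaseCorrelate(f(a),f(g0)))
plan(573,17.5,8.8,84.1,1)
E
```

```text
183 0.7 [22 19 31 27 24 29 23 21 27 38 31 26 33 29]
189 0.6 [37 37 31 31 35 32 31 37 31 27 32 28 30 25]
195 0.8 [28 36 32 33 34 32 26 32 42 32 17 29 29 36]
201 0.8 [25 28 25 26 29 32 25 30 61 33 20 29 25 27]
207 0.5 [55 56 61 55 61 59 56 50 69 32 39 55 50 50]
213 0.8 [27 21 28 29 25 30 23 57 22 24 27 20 24 15]
219 0.6 [17 22 23 28 32 23 24 37 35 26 28 26 26 29]
225 0.8 [23 28 27 31 26 21 27 21 32 24 24 23 31 25]
231 1.1 [23 20 27 23 23 14 43 31 31 25 31 22 26 31]
shift px ((0.5180883515217829, -0.018534413559947893), 0.9844157787605569) ((0.5558081947179261, 0.015768485537698496), 0.9890957036724797)
now [572.1  17.1   8.2] 84.09 t 6.17 F [0.1 3.3 7. ] open 0.101 grip 59.9
[0.4, 0.9, -0.6] rz -0.01
```

Call:
apply_moves:
  moves:
    - {"jaw":0.3,"offset":[0,0,0],"rot":[0,0,0]}
    - {"jaw":0.62,"offset":[0,0,0],"rot":[0,0,0]}
    - {"jaw":0.62,"offset":[0,0,0],"rot":[0,0,0]}
    - {"jaw":0.62,"offset":[-5,0,2],"rot":[0,0,0]}
    - {"jaw":0.62,"offset":[-8,0,0],"rot":[0,0,0]}

```text
time_s: 6.8
eef_pos: [0.5699, 0.0039, 0.0052]
eef_rot: [-0.0, 0.743, 0.67, -0.0]
wrist_force: [-0.4, 0.2, 0.2]
opening: 0.62
grasp_force: 0.0
```

```bash
python3 - <<'E'
from h import *
o=ctrl.get_obs();p,d=ctrl.camera("wrist");cv2.imwrite("pics/w2.png",cv2.cvtColor(p,cv2.COLOR_RGB2BGR))
plan(572-.103*64,17.1-.995*64,6,84.1,5)
f=lambda n:cv2.cvtColor(np.load(n)["p"],cv2.COLOR_RGB2GRAY)[180:250,345:420].astype(np.float32)
print("shift px",cv2.phaseCorrelate(f("top0.npz"),f("top2.npz")))
E
```

```text
now [570.1   2.8   5.4] 84.07 t 6.85 F [ 0.6 -0.7 -0.5] open 0.618 grip 0.0
[-9.9, 0.1, -0.1] rz -0.01
[-9.9, 0.1, -0.1] rz -0.01
[-9.9, 0.1, -0.1] rz -0.01
[-9.9, 0.1, -0.1] rz -0.01
[-9.9, 0.1, -0.1] rz -0.01
shift px ((0.5925899480977179, -0.05561357334603656), 0.968974706420192)
```

View pics/w2.png

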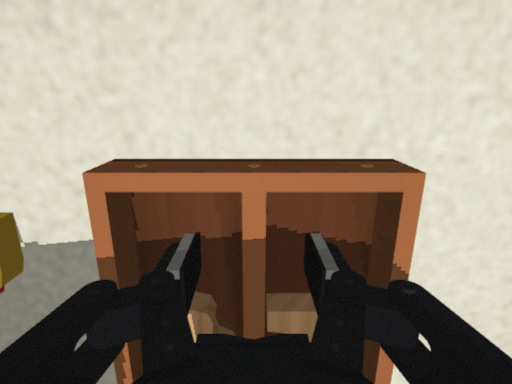

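Call:
apply_moves:
  moves:
    - {"jaw":0.62,"offset":[-12,0,0],"rot":[0,0,0]}
    - {"jaw":0.62,"offset":[-12,0,0],"rot":[0,0,0]}
    - {"jaw":0.62,"offset":[-12,0,0],"rot":[0,0,0]}
    - {"jaw":0.62,"offset":[-12,0,0],"rot":[0,0,0]}
    - {"jaw":0.62,"offset":[-12,0,0],"rot":[0,0,0]}

```text
time_s: 7.48
eef_pos: [0.564, -0.0564, 0.0056]
eef_rot: [0.0, 0.743, 0.67, 0.0]
wrist_force: [-0.2, -0.7, 0.3]
opening: 0.612
grasp_force: 0.1
```

Call:
apply_moves:
  moves:
    - {"jaw":0.62,"offset":[-12,0,0],"rot":[0,0,0]}
    - {"jaw":0.62,"offset":[-12,0,0],"rot":[0,0,0]}
    - {"jaw":0.62,"offset":[-12,0,0],"rot":[0,0,0]}
    - {"jaw":0.62,"offset":[-12,0,0],"rot":[0,0,0]}
    - {"jaw":0.62,"offset":[-8,0,0],"rot":[0,0,0]}

```text
time_s: 8.1
eef_pos: [0.5583, -0.112, 0.0056]
eef_rot: [0.0, 0.743, 0.669, 0.0]
wrist_force: [-0.5, 0.6, -0.1]
opening: 0.62
grasp_force: 0.1
```

```bash
python3 - <<'E'
from h import *
p,d=ctrl.camera("top");P=cloud("top",d);np.savez("top5.npz",p=p,d=d)
q,_=ctrl.camera("scene")
A=cv2.resize(p[150:260,300:430],None,fx=3.4,fy=3.4,interpolation=cv2.INTER_CUBIC);B=cv2.resize(q[170:350,100:310],None,fx=374/180,fy=374/180,interpolation=cv2.INTER_CUBIC)[:374]
h=min(len(A),len(B));im=np.hstack([A[:h],B[:h]])[:,:800];cv2.imwrite("pics/mix5.png",cv2.cvtColor(im,cv2.COLOR_RGB2BGR));print(im.shape)
plan(572.1-.103*157,17.1-.995*157,6,84.1,1)
E
```

```text
(374, 800, 3)
now [ 558.3 -112.1    5.6] 84.02 t 8.2 F [-0.2 -0.6 -1. ] open 0.62 grip 0.0
[-27.1, 0.4, -0.4] rz -0.08
```

View pics/mix5.png

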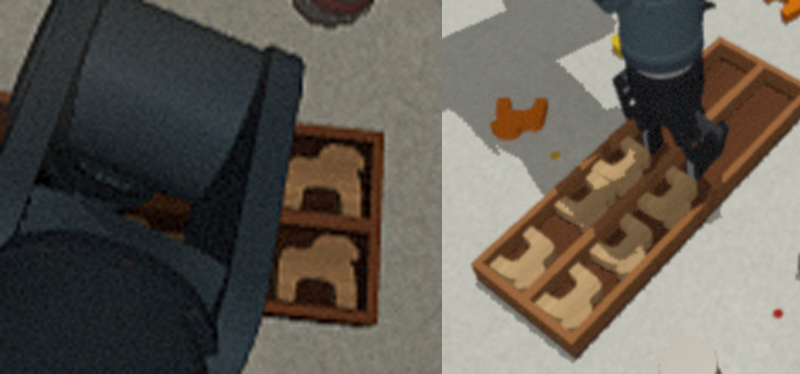

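Call:
apply_moves:
  moves:
    - {"jaw":0.62,"offset":[-7,0,0],"rot":[0,0,0]}
    - {"jaw":0.62,"offset":[-7,0,0],"rot":[0,0,0]}
    - {"jaw":0.62,"offset":[-6,0,0],"rot":[0,0,0]}
    - {"jaw":0.62,"offset":[-4,0,0],"rot":[0,0,0]}
    - {"jaw":0.62,"offset":[-2,0,0],"rot":[0,0,0]}

```text
time_s: 8.82
eef_pos: [0.5556, -0.1373, 0.0056]
eef_rot: [-0.0, 0.743, 0.67, 0.0]
wrist_force: [-0.0, 0.6, -0.5]
opening: 0.617
grasp_force: 0.2
```

```bash
cat > blanks.py <<'E'
from h import *
def tails(cam,c=(.5449,-.23915),a=84.05,save=None):
    p,d=ctrl.camera(cam)
    T=wristT(ctrl.get_obs()) if cam=="wrist" else None
    P=cloud(cam,d,T);a=np.radians(a)
    s=(P[...,:2]-c)@[np.cos(a),np.sin(a)]*1000;t=(P[...,:2]-c)@[-np.sin(a),np.cos(a)]*1000
    hsv=p.astype(int);tan=(hsv[...,1]>55)&(hsv[...,0]-hsv[...,2]>20)
    z=P[...,2]*1000;m=(z>15)&(z<26)
    for nm,lo,hi in(("t+",9,57),("t-",-57,-9)):
        k=m&(t>lo)&(t<hi)&(s>-100)&(s<150)
        h,e=np.histogram(s[k],np.arange(-92,124,4));print(cam,nm,[(int(x),int(n)) for x,n in zip(e,h) if n>0])
    if save:np.savez(save,p=p,d=d)
    return p
E
python3 - <<'E'
from blanks import *
q=tails("scene");tails("top")
cv2.imwrite("pics/s6.png",cv2.cvtColor(cv2.resize(q[170:350,100:310],None,fx=3,fy=3,interpolation=cv2.INTER_CUBIC),cv2.COLOR_RGB2BGR))
plan(572.1-.103*157,17.1-.995*157,6,84.1,1)
E
```

```text
scene t+ [(-92, 2), (-88, 3), (-84, 44), (-80, 42), (-76, 43), (-72, 36), (-68, 27), (-64, 28), (-60, 27), (-56, 22), (-52, 19), (-48, 19), (-44, 26), (-40, 32), (-36, 34), (-32, 23), (-24, 9), (-20, 41), (-16, 40), (-12, 37), (-8, 32), (-4, 22), (0, 23), (4, 23), (8, 19), (12, 16), (16, 20), (20, 25), (24, 28), (28, 25), (32, 27), (36, 36), (40, 33), (44, 33), (48, 33), (52, 22), (56, 24), (60, 17), (64, 19), (68, 20), (72, 13), (76, 25), (80, 25), (84, 24), (88, 22), (92, 6), (96, 4), (100, 6), (104, 2), (108, 7)]
scene t- [(-88, 12), (-84, 49), (-80, 44), (-76, 48), (-72, 38), (-68, 28), (-64, 27), (-60, 28), (-56, 25), (-52, 18), (-48, 23), (-44, 38), (-40, 33), (-36, 34), (-32, 16), (-24, 13), (-20, 36), (-16, 43), (-12, 40), (-8, 32), (-4, 23), (0, 28), (4, 22), (8, 25), (12, 20), (16, 17), (20, 30), (24, 32), (28, 32), (32, 23), (36, 40), (40, 42), (44, 38), (48, 30), (52, 25), (56, 23), (60, 25), (64, 21), (68, 16), (72, 16), (76, 28), (80, 32), (84, 24), (88, 19), (92, 8), (96, 8), (100, 3), (104, 3)]
top t+ [(-92, 1), (-88, 33), (-84, 13), (-80, 29), (-76, 34), (-72, 33), (-68, 27), (-64, 15), (-60, 2), (4, 1), (8, 8), (12, 4)]
top t- [(-88, 29), (-84, 20), (-80, 31), (-76, 32), (-72, 27), (24, 1)]
now [ 555.6 -137.3    5.6] 84.07 t 8.93 F [ 0.3 -0.1 -1.4] open 0.617 grip 0.0
[-1.8, 0.5, -0.4] rz -0.03
```

View pics/s6.png

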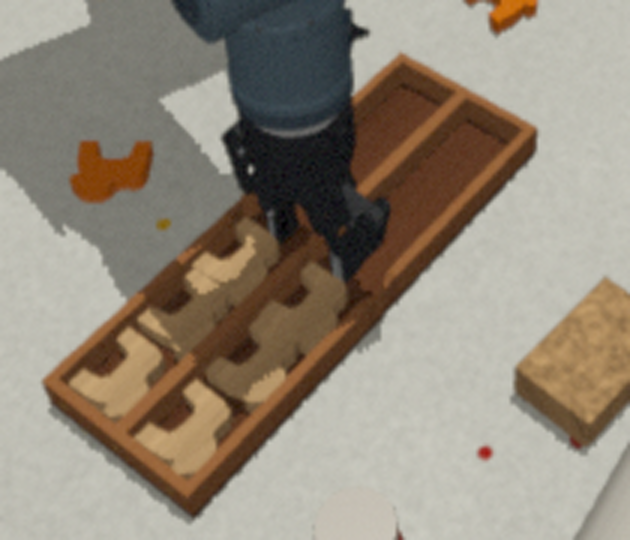

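Call:
apply_moves:
  moves:
    - {"jaw":0.62,"offset":[-2,0,0],"rot":[0,0,0]}
    - {"jaw":0.62,"offset":[-0.5,0,0],"rot":[0,0,0]}
    - {"jaw":0.62,"offset":[0,0,0],"rot":[0,0,0]}
    - {"jaw":0.62,"offset":[15,0,0],"rot":[0,0,0]}
    - {"jaw":0.62,"offset":[30,0,0],"rot":[0,0,0]}

```text
time_s: 9.55
eef_pos: [0.5602, -0.0944, 0.0057]
eef_rot: [0.0, 0.743, 0.669, 0.0]
wrist_force: [0.3, -1.0, -0.0]
opening: 0.621
grasp_force: 0.0
```

Call:
apply_moves:
  moves:
    - {"jaw":0.62,"offset":[30,0,-1],"rot":[0,0,0]}
    - {"jaw":0.6,"offset":[20,0,-3],"rot":[0,0,0]}
    - {"jaw":0.5,"offset":[7,0,0],"rot":[0,0,0]}
    - {"jaw":0.3,"offset":[0,0,0],"rot":[0,0,0]}
    - {"jaw":0.2,"offset":[0,0,0],"rot":[0,0,0]}

```text
time_s: 10.18
eef_pos: [0.5659, -0.0388, 0.0096]
eef_rot: [0.0, 0.743, 0.669, -0.0]
wrist_force: [0.1, -0.9, 0.8]
opening: 0.201
grasp_force: 0.0
```

```bash
python3 - <<'E'
from blanks import *
tails("scene",save="s7.npz")
plan(566.3,-38.6,8.8,84.1,1)
E
```

```text
scene t+ [(-88, 4), (-84, 40), (-80, 38), (-76, 48), (-72, 34), (-68, 27), (-64, 27), (-60, 25), (-56, 25), (-52, 18), (-48, 19), (-44, 27), (-40, 34), (-36, 30), (-32, 22), (-24, 29), (-20, 35), (-16, 39), (-12, 35), (-8, 27), (-4, 25), (0, 23), (4, 23), (8, 15), (12, 18), (16, 19), (20, 31), (24, 28), (28, 27), (32, 28), (36, 40), (40, 36), (44, 28), (48, 26), (52, 23), (56, 22), (60, 18), (64, 17), (68, 14), (72, 25), (76, 22), (80, 34), (84, 18), (88, 5)]
scene t- [(-88, 12), (-84, 49), (-80, 48), (-76, 46), (-72, 36), (-68, 31), (-64, 31), (-60, 27), (-56, 22), (-52, 22), (-48, 22), (-44, 31), (-40, 36), (-36, 32), (-32, 17), (-24, 37), (-20, 39), (-16, 38), (-12, 41), (-8, 28), (-4, 27), (0, 25), (4, 23), (8, 21), (12, 22), (16, 24), (20, 36), (24, 29), (28, 29), (32, 30), (36, 45), (40, 36), (44, 35), (48, 24), (52, 23), (56, 23), (60, 27), (64, 15), (68, 18), (72, 22), (76, 31), (80, 20), (84, 28), (88, 6)]
now [565.9 -38.9   9.5] 84.02 t 10.22 F [0.1 0.  0.1] open 0.2 grip 0.0
[0.4, 0.4, 0.7] rz -0.08
```

Call:
apply_moves:
  moves:
    - {"jaw":0.45,"offset":[0,0,0],"rot":[0,0,0]}
    - {"jaw":0.45,"offset":[0,0,-45],"rot":[0,0,0]}
    - {"jaw":0.45,"offset":[0,0,-55],"rot":[0,0,0]}
    - {"jaw":0.45,"offset":[0,0,0],"rot":[0,0,0]}
    - {"jaw":0.45,"offset":[0,0,0],"rot":[0,0,0]}

```text
time_s: 10.85
eef_pos: [0.5656, -0.0384, 0.1094]
eef_rot: [-0.0, 0.743, 0.669, -0.0]
wrist_force: [0.0, -0.1, -0.2]
opening: 0.452
grasp_force: 0.0
```

```bash
cat > wm.py <<'E'
from h import *
from scipy.optimize import least_squares
def measure(rim,s0,save=None):
    """tray rim in tool frame: yaw error (deg), lateral of rib line, s of closed end (mm). s along tool +x"""
    o=ctrl.get_obs();p,d=ctrl.camera("wrist");P=cloud("wrist",d,wristT(o))
    if save:np.savez(save,p=p,d=d)
    a=np.radians(yaw(o));c=o["eef_pos"][:2]
    s=(P[...,:2]-c)@[np.cos(a),np.sin(a)]*1000;t=(P[...,:2]-c)@[-np.sin(a),np.cos(a)]*1000
    z=P[...,2]*1000
    m=(abs(z-rim)<6)&(s>-30)&(s<120)&(abs(t)<85)
    S,T=s[m],t[m];print("n",m.sum(),"rim z",np.median(z[m]).round(1),"dq",abs(o["dq"]).max().round(3))
    cols=[]
    for lo,hi in((-85,-50),(-12,12),(50,85)):
        k=(T>lo)&(T<hi)&(S<s0+80)&(S>-25)
        bins=np.arange(-25,s0+80,8);mid=[]
        for b in bins:
            j=k&(S>=b)&(S<b+8)
            if j.sum()>6:mid.append((b+4,(np.percentile(T[j],4)+np.percentile(T[j],96))/2))
        if len(mid)>3:
            mid=np.array(mid);f=np.polyfit(mid[:,0],mid[:,1],1);cols.append((lo,round(np.degrees(np.arctan(f[0])),2),round(f[1],2),len(mid)))
    print("walls (slope deg, t at s=0):",cols)
    k=(S>s0+60)&(abs(T)<60)&(abs(T)>10)
    print("end wall outer/inner",np.percentile(S[k],98).round(1),np.percentile(S[k],2).round(1),
      "left",np.percentile(S[k&(T>30)],97).round(1),"right",np.percentile(S[k&(T<-30)],97).round(1), "pose",np.round(o["eef_pos"]*1000,1),round(yaw(o),2))
E
python3 -c "
from wm import *
measure(30,8,'w3.npz')
plan(463,354,141,168.76,13)"
```

```text
n 7976 rim z 29.9 dq 0.028
walls (slope deg, t at s=0): [(-85, np.float64(1.84), np.float64(-66.0), 15), (-12, np.float64(0.18), np.float64(-0.84), 15), (50, np.float64(-0.93), np.float64(64.01), 14)]
end wall outer/inner 87.0 79.7 left 87.0 right 87.0 pose [565.6 -38.4 109.4] 84.05
now [564.9 -38.1 108.4] 84.06 t 10.9 F [-0.1 -0.1 -0. ] open 0.455 grip 0.0
[29.2, -10.9, -2.5] rz -6.52
[30.2, -7.5, -2.5] rz -6.52
[30.9, -4.1, -2.5] rz -6.52
[31.2, -0.5, -2.5] rz -6.52
[31.0, 3.0, -2.5] rz -6.52
[30.5, 6.5, -2.5] rz -6.52
[29.5, 9.9, -2.5] rz -6.52
[28.2, 13.2, -2.5] rz -6.52
[26.5, 16.3, -2.5] rz -6.52
[24.5, 19.2, -2.5] rz -6.52
[22.2, 21.9, -2.5] rz -6.52
[19.5, 24.3, -2.5] rz -6.52
[16.7, 26.3, -2.5] rz -6.52
```

Call:
apply_moves:
  moves:
    - {"jaw":0.45,"offset":[29,-10.4,-2.5],"rot":[0,0,-6.5]}
    - {"jaw":0.45,"offset":[30,-7,-2.5],"rot":[0,0,-6.5]}
    - {"jaw":0.45,"offset":[31,-3.6,-2.5],"rot":[0,0,-6.5]}
    - {"jaw":0.45,"offset":[31.2,0,-2.5],"rot":[0,0,-6.5]}
    - {"jaw":0.45,"offset":[31,3.5,-2.5],"rot":[0,0,-6.5]}

```text
time_s: 11.52
eef_pos: [0.5275, 0.1136, 0.1201]
eef_rot: [-0.002, 0.524, 0.852, -0.001]
wrist_force: [1.5, -0.2, 0.2]
opening: 0.449
grasp_force: 0.0
```

Call:
apply_moves:
  moves:
    - {"jaw":0.45,"offset":[30.5,7,-2.5],"rot":[0,0,-6.5]}
    - {"jaw":0.45,"offset":[29.5,10.4,-2.5],"rot":[0,0,-6.5]}
    - {"jaw":0.45,"offset":[28.2,13.7,-2.5],"rot":[0,0,-6.5]}
    - {"jaw":0.45,"offset":[26.5,16.8,-2.5],"rot":[0,0,-6.5]}
    - {"jaw":0.45,"offset":[24.5,19.7,-2.5],"rot":[0,0,-6.5]}

```text
time_s: 12.15
eef_pos: [0.4905, 0.2655, 0.1325]
eef_rot: [-0.002, 0.265, 0.964, -0.001]
wrist_force: [-0.7, -0.5, 0.1]
opening: 0.453
grasp_force: 0.0
```

```bash
python3 -c "
from h import *
plan(456.5,355.5,141,168.76,3)"
```

```text
now [490.5 265.5 132.5] 149.28 t 12.15 F [-0.7 -0.5  0.1] open 0.453 grip 0.0
[25.1, 20.0, -2.8] rz -6.49
[22.6, 22.7, -2.8] rz -6.49
[19.9, 25.1, -2.8] rz -6.49
```

Call:
apply_moves:
  moves:
    - {"jaw":0.45,"offset":[25,20,-2.8],"rot":[0,0,-6.5]}
    - {"jaw":0.45,"offset":[22.5,22.5,-2.8],"rot":[0,0,-6.5]}
    - {"jaw":0.45,"offset":[20,25,-2.8],"rot":[0,0,-6.5]}
    - {"jaw":0.45,"offset":[0,0,0],"rot":[0,0,0]}
    - {"jaw":0.45,"offset":[0,0,0],"rot":[0,0,0]}

```text
time_s: 12.78
eef_pos: [0.4578, 0.3539, 0.1415]
eef_rot: [-0.001, 0.1, 0.995, -0.001]
wrist_force: [0.2, -0.2, 0.2]
opening: 0.451
grasp_force: 0.0
```

```bash
python3 -c "
from wm import *
measure(60,8,'w4.npz')
p=np.load('w4.npz')['p'];cv2.imwrite('pics/w4.png',cv2.cvtColor(p,cv2.COLOR_RGB2BGR))
p=np.load('w3.npz')['p'];cv2.imwrite('pics/w3.png',cv2.cvtColor(p,cv2.COLOR_RGB2BGR))
"
```

```text
n 8027 rim z 60.0 dq 0.016
walls (slope deg, t at s=0): [(-85, np.float64(2.29), np.float64(-66.73), 15), (-12, np.float64(0.64), np.float64(-1.58), 15), (50, np.float64(-1.2), np.float64(63.47), 15)]
end wall outer/inner 89.7 80.0 left 89.1 right 89.7 pose [457.8 353.9 141.5] 168.52
```

View pics/w4.png

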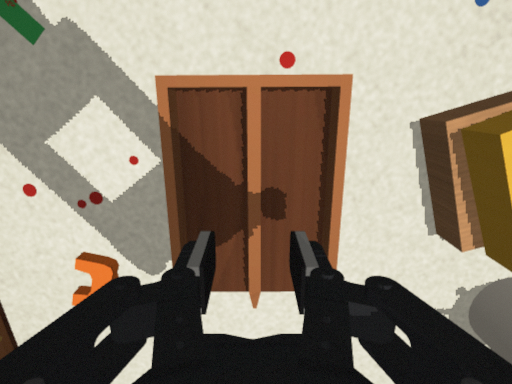

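```bash
python3 -c "
from h import *
plan(565.6,-38.4,100,84.05,13)"
```

```text
now [458.1 353.7 141.7] 168.48 t 12.82 F [ 0.1  0.  -0.5] open 0.447 grip 0.0
[-14.1, -27.9, 3.2] rz 6.49
[-17.2, -26.1, 3.2] rz 6.49
[-20.0, -24.0, 3.2] rz 6.49
[-22.6, -21.6, 3.2] rz 6.49
[-24.9, -18.9, 3.2] rz 6.49
[-26.9, -16.0, 3.2] rz 6.49
[-28.5, -12.8, 3.2] rz 6.49
[-29.8, -9.5, 3.2] rz 6.49
[-30.7, -6.1, 3.2] rz 6.49
[-31.2, -2.6, 3.2] rz 6.49
[-31.3, 1.0, 3.2] rz 6.49
[-30.9, 4.5, 3.2] rz 6.49
[-30.2, 8.0, 3.2] rz 6.49
```

Call:
apply_moves:
  moves:
    - {"jaw":0.45,"offset":[-14,-28,0],"rot":[0,0,6.5]}
    - {"jaw":0.45,"offset":[-17,-26,0],"rot":[0,0,6.5]}
    - {"jaw":0.45,"offset":[-20,-24,0],"rot":[0,0,6.5]}
    - {"jaw":0.45,"offset":[-22.5,-21.5,3],"rot":[0,0,6.5]}
    - {"jaw":0.45,"offset":[-25,-19,3],"rot":[0,0,6.5]}

```text
time_s: 13.45
eef_pos: [0.4998, 0.2019, 0.1366]
eef_rot: [-0.0, 0.377, 0.926, -0.0]
wrist_force: [0.9, -0.5, -0.0]
opening: 0.452
grasp_force: 0.0
```

Call:
apply_moves:
  moves:
    - {"jaw":0.45,"offset":[-27,-16,3],"rot":[0,0,6.5]}
    - {"jaw":0.45,"offset":[-28.5,-13,3],"rot":[0,0,6.5]}
    - {"jaw":0.45,"offset":[-30,-9.5,3],"rot":[0,0,6.5]}
    - {"jaw":0.45,"offset":[-30.7,-6,3],"rot":[0,0,6.5]}
    - {"jaw":0.45,"offset":[-31.2,-2.6,3],"rot":[0,0,6.5]}

```text
time_s: 14.08
eef_pos: [0.541, 0.0507, 0.1215]
eef_rot: [-0.0, 0.621, 0.784, -0.0]
wrist_force: [-0.2, 0.1, -0.9]
opening: 0.449
grasp_force: 0.0
```

Call:
apply_moves:
  moves:
    - {"jaw":0.45,"offset":[-31.3,1,3],"rot":[0,0,6.5]}
    - {"jaw":0.45,"offset":[-31,4.5,3],"rot":[0,0,6.5]}
    - {"jaw":0.45,"offset":[-30,8,3],"rot":[0,0,6.4]}
    - {"jaw":0.45,"offset":[0,0,0],"rot":[0,0,0]}
    - {"jaw":0.45,"offset":[0,0,0],"rot":[0,0,0]}

```text
time_s: 14.7
eef_pos: [0.5654, -0.0376, 0.1126]
eef_rot: [-0.001, 0.742, 0.67, -0.0]
wrist_force: [-0.3, 0.2, -0.4]
opening: 0.45
grasp_force: 0.0
```

```bash
python3 -c "
from h import *
plan(565.6,-38.4,9,84.05,4)"
```

```text
now [565.4 -37.6 112.6] 84.15 t 14.7 F [-0.3  0.2 -0.4] open 0.45 grip 0.0
[-0.2, 0.1, 25.9] rz 0.03
[-0.2, 0.1, 25.9] rz 0.03
[-0.2, 0.1, 25.9] rz 0.03
[-0.2, 0.1, 25.9] rz 0.03
```

Call:
apply_moves:
  moves:
    - {"jaw":0.45,"offset":[-0.4,0.2,40],"rot":[0,0,0.1]}
    - {"jaw":0.45,"offset":[-0.4,0,40],"rot":[0,0,0]}
    - {"jaw":0.45,"offset":[0,0,19],"rot":[0,0,0]}
    - {"jaw":0.45,"offset":[0,0,4.5],"rot":[0,0,0]}
    - {"jaw":0.3,"offset":[0,0,0],"rot":[0,0,0]}

```text
time_s: 15.32
eef_pos: [0.5669, -0.0381, 0.0104]
eef_rot: [0.001, 0.742, 0.67, 0.0]
wrist_force: [0.6, 0.3, 0.9]
opening: 0.3
grasp_force: 0.0
```

Call:
apply_moves:
  moves:
    - {"jaw":0.15,"offset":[0,0,0],"rot":[0,0,0]}
    - {"jaw":0.0,"offset":[0,0,0],"rot":[0,0,0]}
    - {"jaw":0,"offset":[0,0,0],"rot":[0,0,0]}
    - {"jaw":0,"offset":[0,0,0],"rot":[0,0,0]}
    - {"jaw":0,"offset":[0,0,0],"rot":[0,0,0]}

```text
time_s: 15.95
eef_pos: [0.5675, -0.0385, 0.0111]
eef_rot: [0.001, 0.743, 0.67, 0.001]
wrist_force: [-0.4, 0.8, 6.4]
opening: 0.099
grasp_force: 61.4
```

```bash
python3 -c "
from h import *
plan(565.6,-38.4,9,84.05,1)"
```

```text
now [567.5 -38.5  11.1] 84.08 t 15.95 F [-0.4  0.8  6.4] open 0.099 grip 61.4
[-0.1, -1.9, 2.1] rz 0.03
```

Call:
apply_moves:
  moves:
    - {"jaw":0,"offset":[4,0,-0.3],"rot":[0,0,0]}
    - {"jaw":0,"offset":[8,0,-0.5],"rot":[0,0,0]}
    - {"jaw":0,"offset":[12,0,-8],"rot":[0,0,0]}
    - {"jaw":0,"offset":[12,0,-20],"rot":[0,0,0]}
    - {"jaw":0,"offset":[10,0,-30],"rot":[0,0,0]}

```text
time_s: 16.58
eef_pos: [0.5689, 0.0096, 0.0672]
eef_rot: [-0.002, 0.742, 0.67, -0.001]
wrist_force: [0.9, -0.8, -2.8]
opening: 0.098
grasp_force: 60.0
```

```bash
python3 -c "
from blanks import *
q=tails('scene')
cv2.imwrite('pics/s8.png',cv2.cvtColor(q,cv2.COLOR_RGB2BGR))
plan(455.6,355.8,135,168.9,15)"
```

```text
scene t+ [(-92, 1), (-88, 4), (-84, 46), (-80, 40), (-76, 41), (-72, 39), (-68, 29), (-64, 29), (-60, 21), (-56, 23), (-52, 21), (-48, 16), (-44, 28), (-40, 30), (-36, 33), (-32, 21), (-28, 1), (-24, 33), (-20, 38), (-16, 34), (-12, 36), (-8, 26), (-4, 25), (0, 23), (4, 20), (8, 17), (12, 17), (16, 23), (20, 26), (24, 29), (28, 26), (32, 30), (36, 36), (40, 34), (44, 37), (48, 23), (52, 24), (56, 19), (60, 19), (64, 19), (68, 12), (72, 18), (76, 29), (80, 25), (84, 21), (88, 4)]
scene t- [(-88, 14), (-84, 47), (-80, 42), (-76, 45), (-72, 41), (-68, 29), (-64, 28), (-60, 30), (-56, 22), (-52, 22), (-48, 22), (-44, 32), (-40, 37), (-36, 32), (-32, 16), (-24, 30), (-20, 46), (-16, 34), (-12, 39), (-8, 27), (-4, 29), (0, 26), (4, 25), (8, 21), (12, 17), (16, 28), (20, 29), (24, 33), (28, 30), (32, 29), (36, 41), (40, 39), (44, 37), (48, 26), (52, 22), (56, 24), (60, 20), (64, 23), (68, 13), (72, 28), (76, 27), (80, 28), (84, 23), (88, 6)]
now [572.2  10.2  72.1] 84.17 t 16.62 F [2.8 1.  0.5] open 0.102 grip 60.3
[22.1, -10.1, -4.2] rz -5.65
[23.0, -7.8, -4.2] rz -5.65
[23.7, -5.5, -4.2] rz -5.65
[24.1, -3.2, -4.2] rz -5.65
[24.3, -0.8, -4.2] rz -5.65
[24.3, 1.6, -4.2] rz -5.65
[24.0, 4.0, -4.2] rz -5.65
[23.5, 6.3, -4.2] rz -5.65
[22.7, 8.6, -4.2] rz -5.65
[21.8, 10.8, -4.2] rz -5.65
[20.6, 12.9, -4.2] rz -5.65
[19.2, 14.9, -4.2] rz -5.65
[17.7, 16.7, -4.2] rz -5.65
[16.0, 18.3, -4.2] rz -5.65
[14.1, 19.8, -4.2] rz -5.65
```

View pics/s8.png

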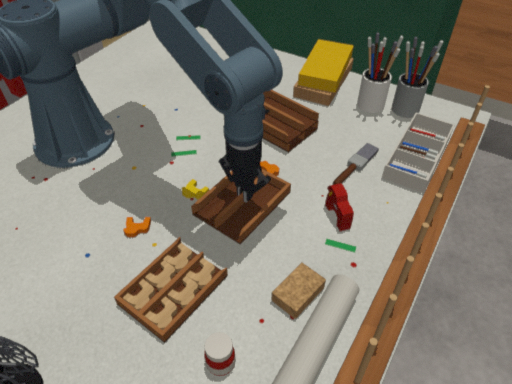

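Call:
apply_moves:
  moves:
    - {"jaw":0,"offset":[21.5,-10,-15],"rot":[0,0,-5.6]}
    - {"jaw":0,"offset":[23,-7.5,-15],"rot":[0,0,-5.6]}
    - {"jaw":0,"offset":[23.5,-5.3,-15],"rot":[0,0,-5.6]}
    - {"jaw":0,"offset":[24,-3,-13],"rot":[0,0,-5.6]}
    - {"jaw":0,"offset":[24.3,-0.8,-10],"rot":[0,0,-5.6]}

```text
time_s: 17.25
eef_pos: [0.5321, 0.1235, 0.1359]
eef_rot: [-0.001, 0.557, 0.83, -0.0]
wrist_force: [0.3, -0.2, -2.2]
opening: 0.102
grasp_force: 60.1
```

Call:
apply_moves:
  moves:
    - {"jaw":0,"offset":[24.3,1.6,0],"rot":[0,0,-5.6]}
    - {"jaw":0,"offset":[24,4,0],"rot":[0,0,-5.6]}
    - {"jaw":0,"offset":[23.5,6.3,0],"rot":[0,0,-5.6]}
    - {"jaw":0,"offset":[22.7,8.6,0],"rot":[0,0,-5.6]}
    - {"jaw":0,"offset":[21.8,10.8,0],"rot":[0,0,-5.6]}

```text
time_s: 17.88
eef_pos: [0.4938, 0.2388, 0.1352]
eef_rot: [-0.001, 0.34, 0.941, -0.0]
wrist_force: [0.5, 0.3, -2.4]
opening: 0.1
grasp_force: 60.1
```

Call:
apply_moves:
  moves:
    - {"jaw":0,"offset":[20.6,13,0],"rot":[0,0,-5.6]}
    - {"jaw":0,"offset":[19.2,15,0],"rot":[0,0,-5.6]}
    - {"jaw":0,"offset":[17.7,16.7,0],"rot":[0,0,-5.6]}
    - {"jaw":0,"offset":[14,16,0],"rot":[0,0,-5.6]}
    - {"jaw":0,"offset":[8,12,0],"rot":[0,0,-4]}

```text
time_s: 18.5
eef_pos: [0.4605, 0.3424, 0.1351]
eef_rot: [-0.001, 0.116, 0.993, -0.0]
wrist_force: [0.7, -0.4, -2.4]
opening: 0.099
grasp_force: 60.1
```

Call:
apply_moves:
  moves:
    - {"jaw":0,"offset":[0,0,10],"rot":[0,0,0]}
    - {"jaw":0,"offset":[0,0,10],"rot":[0,0,0]}
    - {"jaw":0,"offset":[0,0,0],"rot":[0,0,0]}
    - {"jaw":0,"offset":[0,0,0],"rot":[0,0,0]}
    - {"jaw":0,"offset":[0,0,0],"rot":[0,0,0]}

```text
time_s: 19.12
eef_pos: [0.4627, 0.341, 0.1166]
eef_rot: [0.0, 0.118, 0.993, 0.0]
wrist_force: [-0.3, 0.3, -2.5]
opening: 0.103
grasp_force: 60.1
```

```bash
python3 -c "
from h import *
plan(455.6,355.8,85,168.9,3)"
```

```text
now [462.7 341.  116.6] 166.44 t 19.12 F [-0.3  0.3 -2.5] open 0.103 grip 60.1
[3.4, 4.2, 10.5] rz -0.82
[3.4, 4.3, 10.5] rz -0.82
[3.3, 4.3, 10.5] rz -0.82
```

Call:
apply_moves:
  moves:
    - {"jaw":0,"offset":[3.4,4.2,5],"rot":[0,0,-0.82]}
    - {"jaw":0,"offset":[3.4,4.3,10],"rot":[0,0,-0.82]}
    - {"jaw":0,"offset":[3.3,4.3,12],"rot":[0,0,-0.82]}
    - {"jaw":0,"offset":[0,0,12],"rot":[0,0,0]}
    - {"jaw":0,"offset":[0,0,0],"rot":[0,0,0]}

```text
time_s: 19.75
eef_pos: [0.454, 0.3554, 0.0755]
eef_rot: [-0.001, 0.096, 0.995, -0.001]
wrist_force: [-0.1, -0.2, -2.1]
opening: 0.103
grasp_force: 60.1
```

```bash
python3 -c "
from h import *
plan(455.6,355.8,73,168.9,2)
p,d=ctrl.camera('top');P=cloud('top',d);np.savez('top9.npz',p=p,d=d)
trays(P,{'held':((60,180,180,300),.085)})
q,_=ctrl.camera('scene');cv2.imwrite('pics/s9.png',cv2.cvtColor(cv2.resize(q[70:170,210:340],None,fx=5,fy=5,interpolation=cv2.INTER_CUBIC),cv2.COLOR_RGB2BGR))
"
```

```text
now [454.  355.4  75.5] 168.95 t 19.75 F [-0.1 -0.2 -2.1] open 0.103 grip 60.1
[-0.8, 0.4, 1.2] rz 0.03
[-0.8, 0.4, 1.2] rz 0.03
held {'c': (460.9, 353.7), 'L': 189.5, 'W': 136.7, 'yaw': -11.08, 'n': 748}
```

View pics/s9.png

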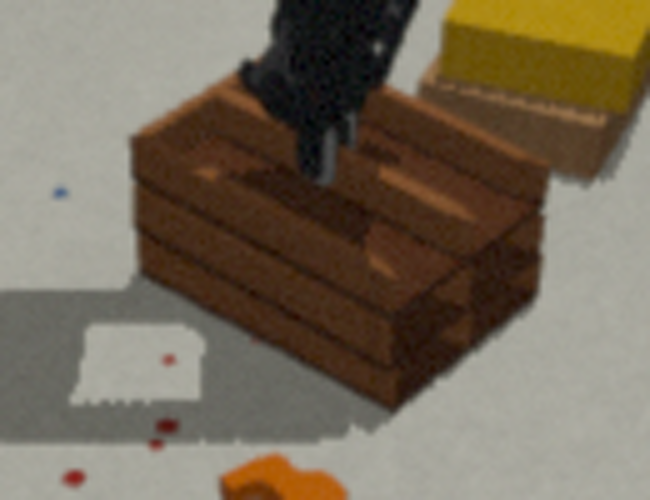

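Call:
apply_moves:
  moves:
    - {"jaw":0,"offset":[-1,0.4,0],"rot":[0,0,0]}
    - {"jaw":0,"offset":[-0.7,0.3,0.5],"rot":[0,0,0]}
    - {"jaw":0,"offset":[0,0,1.5],"rot":[0,0,0]}
    - {"jaw":0,"offset":[0,0,1],"rot":[0,0,0]}
    - {"jaw":0,"offset":[0,0,0],"rot":[0,0,0]}

```text
time_s: 20.48
eef_pos: [0.4568, 0.3562, 0.0741]
eef_rot: [-0.0, 0.096, 0.995, -0.0]
wrist_force: [-0.0, 0.5, -2.2]
opening: 0.104
grasp_force: 60.1
```

```bash
python3 -c "
from h import *
plan(455.6,355.8,71.1,168.9,1)
p,d=ctrl.camera('top');P=cloud('top',d)
trays(P,{'held':((60,180,180,300),.075)})
"
```

```text
now [456.8 356.2  74.1] 168.94 t 20.48 F [-0.   0.5 -2.2] open 0.104 grip 60.1
[1.1, -0.6, 3.0] rz 0.04
held {'c': (464.2, 354.2), 'L': 190.5, 'W': 136.5, 'yaw': -10.94, 'n': 973}
```

Call:
apply_moves:
  moves:
    - {"jaw":0,"offset":[1.2,-0.5,0],"rot":[0,0,0]}
    - {"jaw":0,"offset":[0,0,0],"rot":[0,0,0]}
    - {"jaw":0,"offset":[0,0,1],"rot":[0,0,0]}
    - {"jaw":0,"offset":[0,0,0.5],"rot":[0,0,0]}
    - {"jaw":0,"offset":[0,0,0],"rot":[0,0,0]}

```text
time_s: 21.15
eef_pos: [0.4557, 0.356, 0.0727]
eef_rot: [-0.0, 0.096, 0.995, -0.0]
wrist_force: [-0.4, 0.3, -3.4]
opening: 0.102
grasp_force: 60.1
```

```bash
python3 -c "
from h import *
plan(455.6,355.8,71.1,168.9,1)
p,d=ctrl.camera('top');P=cloud('top',d)
trays(P,{'held':((60,180,180,300),.075)})
"
```

```text
now [455.7 356.   72.7] 168.94 t 21.15 F [-0.4  0.3 -3.4] open 0.102 grip 60.1
[0.1, -0.2, 1.6] rz 0.04
held {'c': (462.8, 353.9), 'L': 190.2, 'W': 136.6, 'yaw': -10.87, 'n': 931}
```

Call:
apply_moves:
  moves:
    - {"jaw":0,"offset":[0,-0.1,0.5],"rot":[0,0,0.1]}
    - {"jaw":0,"offset":[0,0,0.5],"rot":[0,0,0]}
    - {"jaw":0,"offset":[0,0,0.4],"rot":[0,0,0]}
    - {"jaw":0,"offset":[0,0,0],"rot":[0,0,0]}
    - {"jaw":0,"offset":[0,0,0],"rot":[0,0,0]}

```text
time_s: 21.82
eef_pos: [0.4557, 0.3559, 0.0714]
eef_rot: [-0.0, 0.097, 0.995, -0.0]
wrist_force: [0.4, -0.7, -2.4]
opening: 0.099
grasp_force: 60.1
```

Still hanging (−2.4 N); lower in small steps.

Call:
apply_moves:
  moves:
    - {"jaw":0,"offset":[0,0,0.4],"rot":[0,0,0]}
    - {"jaw":0,"offset":[0,0,0.3],"rot":[0,0,0]}
    - {"jaw":0,"offset":[0,0,0],"rot":[0,0,0]}
    - {"jaw":0,"offset":[0,0,0],"rot":[0,0,0]}
    - {"jaw":0,"offset":[0,0,0],"rot":[0,0,0]}

```text
time_s: 22.45
eef_pos: [0.4559, 0.356, 0.0711]
eef_rot: [0.0, 0.097, 0.995, 0.0]
wrist_force: [-1.5, -1.4, 5.1]
opening: 0.104
grasp_force: 61.0
```

Call:
apply_moves:
  moves:
    - {"jaw":0.12,"offset":[0,0,0],"rot":[0,0,0]}
    - {"jaw":0.2,"offset":[0,0,0],"rot":[0,0,0]}
    - {"jaw":0.35,"offset":[0,0,0],"rot":[0,0,0]}
    - {"jaw":0.4,"offset":[0,0,-10],"rot":[0,0,0]}
    - {"jaw":0.4,"offset":[0,0,-30],"rot":[0,0,0]}

```text
time_s: 23.08
eef_pos: [0.4545, 0.3553, 0.11]
eef_rot: [-0.001, 0.097, 0.995, -0.001]
wrist_force: [0.6, -0.3, -0.2]
opening: 0.399
grasp_force: 0.0
```

Call:
apply_moves:
  moves:
    - {"jaw":0.4,"offset":[0,0,-50],"rot":[0,0,0]}
    - {"jaw":0.4,"offset":[0,0,-50],"rot":[0,0,0]}
    - {"jaw":0.4,"offset":[-50,-25,-30],"rot":[0,0,0]}
    - {"jaw":0.4,"offset":[-50,-35,0],"rot":[0,0,0]}
    - {"jaw":0.4,"offset":[-30,-35,0],"rot":[0,0,0]}

```text
time_s: 23.7
eef_pos: [0.5662, 0.2365, 0.2419]
eef_rot: [0.001, 0.097, 0.995, 0.0]
wrist_force: [0.6, -0.1, 0.1]
opening: 0.402
grasp_force: 0.0
```

Call:
apply_moves:
  moves:
    - {"jaw":0.4,"offset":[0,-50,0],"rot":[0,0,0]}
    - {"jaw":0.4,"offset":[0,-50,0],"rot":[0,0,0]}
    - {"jaw":0.4,"offset":[0,-40,0],"rot":[0,0,0]}
    - {"jaw":0.4,"offset":[0,0,0],"rot":[0,0,0]}
    - {"jaw":0.4,"offset":[0,0,0],"rot":[0,0,0]}

```text
time_s: 24.32
eef_pos: [0.5374, 0.1011, 0.2409]
eef_rot: [0.0, 0.097, 0.995, 0.0]
wrist_force: [0.1, 0.3, -0.3]
opening: 0.4
grasp_force: 0.0
```

```bash
python3 -c "
from h import *
p,d=ctrl.camera('top');P=cloud('top',d)
trays(P,{'placed':((60,180,180,300),.075)})
q,_=ctrl.camera('scene')
A=cv2.resize(q[75:165,225:330],None,fx=3.8,fy=4.2,interpolation=cv2.INTER_CUBIC);B=cv2.resize(p[185:305,65:180],None,fx=3.2,fy=378/120,interpolation=cv2.INTER_CUBIC)
im=np.hstack([A,B]);cv2.imwrite('pics/end.png',cv2.cvtColor(im,cv2.COLOR_RGB2BGR));print(im.shape,ctrl.get_obs()['time_s'],ctrl.get_obs()['wrist_force'])
"
```

```text
placed {'c': (468.7, 378.8), 'L': 192.1, 'W': 88.8, 'yaw': -10.18, 'n': 920}
(378, 767, 3) 24.425 [ 0.45069512  0.1217283  -0.61070264]
```

View pics/end.png

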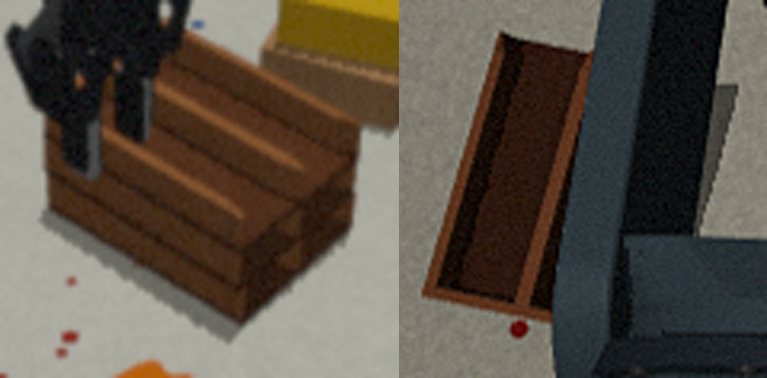

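Call:
apply_moves:
  moves:
    - {"jaw":0.4,"offset":[0,-50,0],"rot":[0,0,0]}
    - {"jaw":0.4,"offset":[0,-50,0],"rot":[0,0,0]}
    - {"jaw":0.4,"offset":[0,-50,0],"rot":[0,0,0]}
    - {"jaw":0.4,"offset":[0,0,0],"rot":[0,0,0]}
    - {"jaw":0.4,"offset":[0,0,0],"rot":[0,0,0]}

```text
time_s: 25.05
eef_pos: [0.5084, -0.0455, 0.2403]
eef_rot: [0.0, 0.097, 0.995, 0.0]
wrist_force: [1.1, -0.2, -0.3]
opening: 0.396
grasp_force: 0.0
```

```bash
python3 -c "
from h import *
p,d=ctrl.camera('top');P=cloud('top',d)
trays(P,{'placed':((60,180,180,300),.075)})
q,dq=ctrl.camera('scene');S=cloud('scene',dq)
# visible side faces of the stack in the scene view: s/t extremes per height layer
a=np.radians(-11.2);c=np.array([.4627,.354])
s=(S[...,:2]-c)@[np.cos(a),np.sin(a)]*1000;t=(S[...,:2]-c)@[-np.sin(a),np.cos(a)]*1000;z=S[...,2]*1000
m=(abs(s)<110)&(abs(t)<80)
for lo,hi in((6,26),(36,56),(66,86)):
    k=m&(z>lo)&(z<hi)
    f=k&(t<-60)
    e=k&(s>90)
    print(lo,'side t',np.median(t[f]).round(2),[np.median(t[f&(s>x)&(s<x+40)]).round(2) for x in(-80,-40,0,40)],'end s',np.median(s[e&(abs(t)>61)]).round(2),f.sum(),e.sum())
"
```

```text
placed {'c': (463.7, 354.4), 'L': 191.3, 'W': 137.5, 'yaw': -11.08, 'n': 1419}
6 side t -67.45 [np.float64(-69.01), np.float64(-68.07), np.float64(-67.33), np.float64(-66.26)] end s 94.42 289 66
36 side t -68.83 [np.float64(-68.8), np.float64(-68.69), np.float64(-68.9), np.float64(-68.94)] end s 94.48 304 61
66 side t -68.41 [np.float64(-68.11), np.float64(-68.31), np.float64(-68.29), np.float64(-68.44)] end s 94.3 316 75
```

```bash
python3 -c "
from bench import ctrl
print(ctrl.hand_in())"
```

```text
the job is handed in; nothing more can be done
None
```

The job is handed in, and no verdict came back: the last views show all six blanks flat and wholly inside the unmoved fuller tray, and the emptied tray on the stack within about 0.5 mm of flush; the lower stack tray measured about 1° askew to the upper one, and I did not check whether it started that way.

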